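Clamp up a casting mould

TASK

The colour disc on the clamp's black spot shows which mould is wanted: stand all the segments of that colour upright in one row in the clamp's bed, thickness along the clamp, then squeeze the clamp's twin levers again and again until the red pad is pushed well in and the jaw grips the row firmly. Advance the jaw only with the levers, never by pushing it. Stand all the segments of the other colour upright in the white tray (at any time), and leave the beaker and the bottle where they are.

Things in the scene. Friction and masses are not known exactly. Their poses are not given: they have to be found in the camera images.
- clamp: bench-mounted bar clamp, screwed down: steel base plate 355 x 100 x 12 mm, orange housing (x = -98 to -28 mm, top z = 75), black fixed jaw (face at x = 170 mm, top z = 64), empty bed between x = 0 and 170 at z = 12, aluminium side walls x = 5 to 175, inner faces y = +-41, top z = 37. Origin on the table under the retracted red pad's face; x is the pressing direction, z up
- job_spot (a point): centre of the black round spot (58 mm across) at the far end of the clamp's base plate, at z = 12 mm, where the colour disc of the current job lies; axes as the clamp's
- bed_mid (a point): middle of the bed on its top surface (x = 85 mm, y = 0, z = 12 mm in the clamp's frame), axes as the clamp's
- trigger_grip (a point): fixed point midway between the tip bars of the two squeeze levers (black one on the jaw side, orange one) that stand on the housing; x = -60, y = 0, z = 130 mm in the clamp's frame, same axes. Tip bars: 14 mm thick, 30 mm wide; 62 mm over both along the clamp's x at rest, 36 mm fully squeezed; geared together. Grasp from above over the tip bars, closing along the clamp's x
- trigger (a joint): angle of the black lever (rad): 0 released, 0.24 fully squeezed; a spring returns both levers when let go. A full squeeze takes the jaw forward about 16 mm (the first or a blocked one less). Squeezing takes about 5 to 18 N at each tip. Let the levers return (below 0.02) before squeezing again
- jaw (a joint): advance of the sliding jaw along the clamp's x (m): 0 retracted, at most 0.115; 0 to 0.012 at the start. It stays where the ratchet leaves it and cannot be drawn back. The free pad's face is at x = jaw in the clamp's frame
- pad (a joint): how far the jaw's red spring pad (64 mm wide, 32 mm high) is pushed into the jaw (m): 0 free, 0.008 fully in (spring of 900 N/m). The grip is firm when it stays in by more than 0.004 with the levers released; fully in is fine
- jaw_block: black sliding jaw with its red pad, 70 mm wide along y, 28 mm deep along x including the pad, z = 17 to 53 mm; origin is that of the clamp moved by the jaw's advance along x. Not to be pushed by hand
- tray: white open tray, fixed, outside 250 (x) x 115 (y) x 35 mm high, walls and floor about 4 mm thick; origin under its centre on the table
- blue_disc_center (a point): centre of the blue colour disc, 48 mm across, 8 mm thick, fixed; it lies either on the clamp's job spot or on the white spare plate at the right
- yellow_disc_center (a point): centre of the yellow colour disc, otherwise like the blue one; it lies where the blue one does not
- beaker: glass beaker, 72 mm across, 90 mm high, bystander; origin under its centre
- bottle: clear bottle, 60 mm across, 170 mm high, bystander; origin under its centre
- blue1_mid (a point): blue casting-mould segment (may be absent: 2 or 3 of each colour), upright at the start: block 42 mm thick (its x), 70 mm wide (y), 36 mm high, and on it a grip tab 22 mm thick (x), 40 mm wide (y), 26 mm high; 0.13 to 0.21 kg. Point: its centre, 31 mm above its underside, z up; a half turn changes nothing. Grasp the tab across its 40 mm; in the bed its x lies along the clamp's x
- blue2_mid (a point): blue casting-mould segment (may be absent: 2 or 3 of each colour), upright at the start: block 42 mm thick (its x), 70 mm wide (y), 36 mm high, and on it a grip tab 22 mm thick (x), 40 mm wide (y), 26 mm high; 0.13 to 0.21 kg. Point: its centre, 31 mm above its underside, z up; a half turn changes nothing. Grasp the tab across its 40 mm; in the bed its x lies along the clamp's x
- blue3_mid (a point): blue casting-mould segment (may be absent: 2 or 3 of each colour), upright at the start: block 42 mm thick (its x), 70 mm wide (y), 36 mm high, and on it a grip tab 22 mm thick (x), 40 mm wide (y), 26 mm high; 0.13 to 0.21 kg. Point: its centre, 31 mm above its underside, z up; a half turn changes nothing. Grasp the tab across its 40 mm; in the bed its x lies along the clamp's x
- yellow1_mid (a point): yellow casting-mould segment (may be absent: 2 or 3 of each colour), upright at the start: block 42 mm thick (its x), 70 mm wide (y), 36 mm high, and on it a grip tab 22 mm thick (x), 40 mm wide (y), 26 mm high; 0.13 to 0.21 kg. Point: its centre, 31 mm above its underside, z up; a half turn changes nothing. Grasp the tab across its 40 mm; in the bed its x lies along the clamp's x
- yellow2_mid (a point): yellow casting-mould segment (may be absent: 2 or 3 of each colour), upright at the start: block 42 mm thick (its x), 70 mm wide (y), 36 mm high, and on it a grip tab 22 mm thick (x), 40 mm wide (y), 26 mm high; 0.13 to 0.21 kg. Point: its centre, 31 mm above its underside, z up; a half turn changes nothing. Grasp the tab across its 40 mm; in the bed its x lies along the clamp's x
- yellow3_mid (a point): yellow casting-mould segment (may be absent: 2 or 3 of each colour), upright at the start: block 42 mm thick (its x), 70 mm wide (y), 36 mm high, and on it a grip tab 22 mm thick (x), 40 mm wide (y), 26 mm high; 0.13 to 0.21 kg. Point: its centre, 31 mm above its underside, z up; a half turn changes nothing. Grasp the tab across its 40 mm; in the bed its x lies along the clamp's x
Things that resemble listed ones, but are neither listed nor needed, are in the scene too. What is shaped like the part that bears blue2_mid but orange is not meant. What is shaped like the part that bears yellow2_mid but orange or turquoise is not meant.

How it is judged:
By the outcome, as a careful person would: the job done as asked, in the order asked, and still so for the second after the job is handed in, with the robot touching nothing.
Of blue1, blue2, blue3 only 2 to 3 are there at a start; the rules pass over those that are not, and their reading is None.
Of yellow1, yellow2, yellow3 only 2 to 3 are there at a start; the rules pass over those that are not, and their reading is None.
At some moment in a run one of blue1, blue2, blue3, yellow1, yellow2, yellow3 may be knocked a few centimetres aside while the robot is not near it.
It also fails if it takes over 208 s, if anything falls off the work surface, if the arm or the gripper's body presses on something with over 40 N, if the wrist force passes 120 N, or if a joint passes its speed limit or range.

ROBOT

A 6-joint arm with a two-finger parallel gripper is mounted at the origin on the work surface. World frame = base frame: x ahead of the robot, y to its left, z up, the work surface at z = 0. Lengths are in m, angles in rad, forces in N, time in s.
With the tool pointing down it reaches from about 0.35 to 0.775 m from the base axis. Payload 7.3 kg.
Tool frame: the origin (TCP) lies between the finger pads; the fingertips stand 8 mm ahead of it and the grasp point (between the pads) lies 11 mm behind it (robot.nose_length is the distance from the TCP to the fingertips, in m); z points along the fingers, y is the line along which they close (so a half turn about z gives the same grasp; the last joint's range is limited). The gripper opens to 92 mm and grips with 3 to 60 N. Pads are 19 mm wide; open, the fingers measure 130 mm over their backs; the gripper's body (75 mm by 190 mm) begins 47 mm behind the grasp point.
Start: joints at [1.058, 0.342, 1.524, -0, 1.275, -0.146], TCP at [0.188, 0.49, 0.235] pointing down, gripper open.
Joint ranges: [-2.53, 2.53], [-0.77, 2.02], [0.04, 2.7], [-1, 4.14], [0.28, 2.66], [-3.11, 3.11]. Speed limits (rad/s): [2.57, 2.57, 3.14, 3.14, 3.14, 3.14].

INTERFACE

Orientations are given as [roll, pitch, yaw] about the fixed x, y, z axes, in that order (R = Rz(yaw) Ry(pitch) Rx(roll)).
In Python, from cell import robot gives the robot as it stands. The module is installed in compiled form; this text tells all that it offers.
- The arm moves only by the shell command python3 -m jog 'ROWS' [FORCE]. ROWS is JSON, a list that holds one entry, the list of rows, each a list of 5 numbers: the gripper's target within -1 to 1 (fully open at 1, half-way at 0, shut at -1), then the shift along the tool's x, y, z in m, then the turn about the tool's z in rad. A call has 1 to 5 rows; each row is the pose to reach, as a shift and turn from the pose commanded when the call began, along the tool's axes at that moment; what a row does not reach only later rows make up. A row lasts 1/12 s, in which the tool goes at most 41.7 mm and 7.16 degrees, less where a joint would pass 70% of its speed; a pose out of reach is approached as far as the arm can. A call with a gripper value outside its range is refused whole. The fingers move at their own pace and stop on an object; FORCE is the grip in N (left out, the last holds). Time passes only in rows, so rows that repeat a pose let the fingers close. It gives the time, the measured TCP pose, the force, the opening and the grip force at its end, in the units of the state.
- robot.observe(): the state, without advancing time (a new reading comes with each control period).
- robot.read_camera(name): name is "scene" or "top" or "wrist"; returns the picture (400x640x3 uint8, red, green, blue); there is no depth.
- robot.camera_model(name): a dict with "camera_matrix" (3x3 intrinsics, pixels), "position" and "attitude" of the camera in the world; the wrist camera has in their place "mount" (4x4, takes a point from camera to tool coordinates, whose origin is the TCP and whose axes are the flange's). Camera axes: x right, y down, z forward; pixel columns grow to the right and rows downward; lengths in m; the calibration is good to about 2 mm. A picture is of the moment at which its call begins: read the wrist's pose just before it. camera_model takes no time and is no camera call.
- robot.hand_in(): hands the job in; it is judged then, once.
The state is a dict: "time": time; "qpos": joint angles; "qvel": joint speeds; "joint_efforts": joint torques, N m; "tool_pos": TCP position; "tool_rot": TCP orientation; "contact_force": force on the tool from outside, world axes, zero at the start; "torque": the same for the moment, N m; "opening": finger opening in m; "grip_force": force on a finger pad.
Only numpy, scipy, OpenCV 4.12 (cv2) and the standard library are available. Lean on these libraries where they do the work, as an engineer would, in place of code of your own. Each camera call takes 0.05 s, during which the arm holds its last target. There are 200 camera calls.

## Working session

There is one attempt and no reset: what is moved stays moved. The work goes in short steps, Python scripts to look and compute and a shell command to move; the robot and the scene stay as the last step left them, time stands still between calls to the robot, and variables do not carry over. Pictures are saved under pics/ and viewed, at most 14 in all, crops included, and the job is handed in when it is done.

```bash
mkdir -p pics; ls; cat > h.py <<'E'
import numpy as np,cv2
from cell import robot
from scipy.spatial.transform import Rotation as R
def snap(n,f):
    im=robot.read_camera(n); cv2.imwrite('pics/'+f,im[:,:,::-1]); return im
E
python3 - <<'E'
from h import *
print(robot.observe())
for n in('scene','top','wrist'):print(n,robot.camera_model(n))
a=snap('top','t0.png');b=snap('scene','s0.png')
E
```

```text
pics
{'time': 0.0, 'qpos': array([ 1.05798625e+00,  3.42728210e-01,  1.52500500e+00, -1.94710296e-05,
        1.27537055e+00, -1.45979368e-01]), 'qvel': array([ 0.00073277,  0.00192446, -0.00305583, -0.00065444,  0.00113823,
       -0.00016329]), 'joint_efforts': array([-2.69729033e-03, -4.31249321e+01, -2.44215631e+01,  7.14535592e-02,
        5.60801430e-02, -9.43563828e-05]), 'tool_pos': array([0.18808102, 0.48974445, 0.23404629]), 'tool_rot': array([-3.14009492e+00, -2.01386012e-04,  2.77476748e+00]), 'contact_force': array([-0.03296112, -0.2349128 , -0.14031908]), 'torque': array([-0.00436036, -0.04169264, -0.03852398]), 'grip_force': 0.0, 'opening': 0.0920767222014798}
scene {'camera_matrix': array([[399.36004778,   0.        , 315.38633559],
       [  0.        , 399.36004778, 204.10488593],
       [  0.        ,   0.        ,   1.        ]]), 'position': array([0.96282655, 0.45166331, 1.10498189]), 'attitude': array([-2.61107944, -0.01069071,  2.4236676 ])}
top {'camera_matrix': array([[451.34314781,   0.        , 317.51129864],
       [  0.        , 451.34314781, 202.18135419],
       [  0.        ,   0.        ,   1.        ]]), 'position': array([ 0.41656559, -0.01454144,  1.51690939]), 'attitude': array([-3.03296849e+00, -2.53533520e-03, -1.56440338e+00])}
wrist {'camera_matrix': array([[322.00105358,   0.        , 319.77747333],
       [  0.        , 322.00105358, 203.94754287],
       [  0.        ,   0.        ,   1.        ]]), 'mount': array([[-2.44368282e-04, -9.59637380e-01, -2.81240182e-01,
         7.59714176e-02],
       [ 9.99999474e-01, -5.14737974e-04,  8.87475062e-04,
         1.35369139e-04],
       [-9.96419245e-04, -2.81239817e-01,  9.59637000e-01,
        -1.49255500e-01],
       [ 0.00000000e+00,  0.00000000e+00,  0.00000000e+00,
         1.00000000e+00]])}
```

View pics/t0.png

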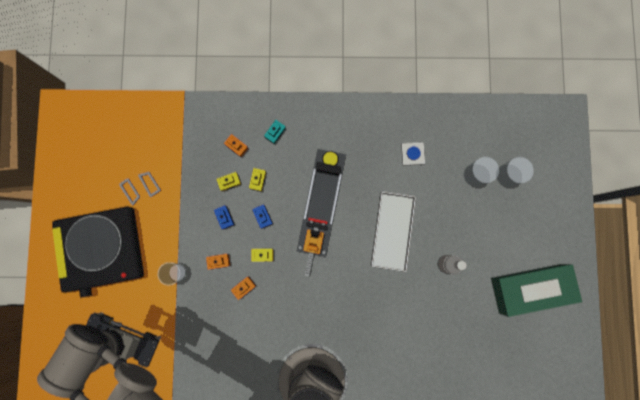

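View pics/s0.png

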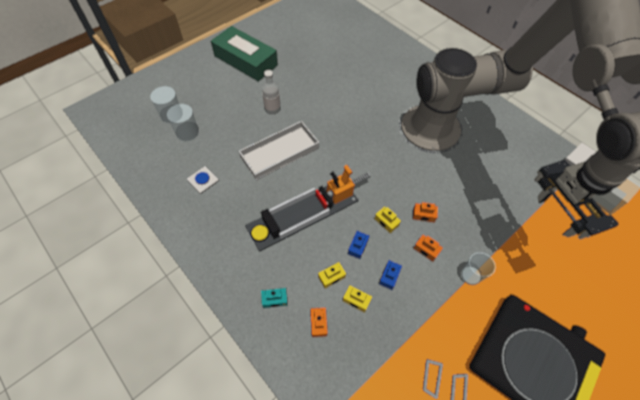

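The yellow disc (331,158 in top) lies on the job spot, so yellow is wanted. There are three yellow segments, at (229,181), (258,180) and (262,255), and two blue ones, at (223,217) and (262,216). The tray is at about (393,231).

```bash
cat >> h.py <<'E'
from scipy.optimize import minimize
def cam(n,st=None):
    m=robot.camera_model(n)
    if n=='wrist':
        Rt=R.from_euler('xyz',st['tool_rot']).as_matrix(); M=np.array(m['mount'])
        return m['camera_matrix'],Rt@M[:3,:3],Rt@M[:3,3]+st['tool_pos']
    return m['camera_matrix'],R.from_euler('xyz',m['attitude']).as_matrix(),np.array(m['position'])
def proj(c,P):
    K,Rc,t=c; q=(np.asarray(P)-t)@Rc@K.T; return q[:,:2]/q[:,2:]
def ray(c,uv,z):
    K,Rc,t=c; d=Rc@np.linalg.solve(K,[uv[0],uv[1],1]); return t+d*(z-t[2])/d[2]
def box(x,y,a,w,d,z0,z1):
    c,s=np.cos(a),np.sin(a)
    return np.array([[x+c*i*w/2-s*j*d/2,y+s*i*w/2+c*j*d/2,z] for i in(-1,1) for j in(-1,1) for z in(z0,z1)])
RNG={'yellow':((22,110,60),(35,255,255)),'blue':((105,120,40),(130,255,255))}
def masks(im,col):
    hsv=cv2.cvtColor(im,cv2.COLOR_RGB2HSV); return cv2.inRange(hsv,*RNG[col])
def silh(c,p,shape,z0,S=4):
    m=np.zeros((shape[0]*S,shape[1]*S),np.uint8)
    for w,d,a,b in((.042,.07,0,.036),(.022,.04,.036,.062)):
        h=cv2.convexHull(((proj(c,box(*p,w,d,a+z0,b+z0))+.5)*S-.5).astype(np.float32)); cv2.fillConvexPoly(m,np.round(h).astype(int),255)
    return m
def fit(c,im,col,z0=0,amin=60):
    m=masks(im,col); n,l,s,ce=cv2.connectedComponentsWithStats(cv2.morphologyEx(m,cv2.MORPH_CLOSE,np.ones((3,3))))
    out=[]
    for i in range(1,n):
        x0,y0,w,h,A=s[i]
        if A<amin or x0==0 or y0==0 or x0+w==640 or y0+h==400: continue
        S=4; pad=8; X,Y=max(x0-pad,0),max(y0-pad,0); sub=(l==i)[Y:y0+h+pad,X:x0+w+pad].astype(np.uint8)*255
        k,_=cv2.findContours(sub,cv2.RETR_EXTERNAL,cv2.CHAIN_APPROX_NONE); sub=cv2.drawContours(sub*0,k,-1,255,-1)
        K=c[0].copy(); K[0,2]-=X; K[1,2]-=Y; cc=(K,c[1],c[2])
        T=cv2.resize(sub,None,fx=S,fy=S,interpolation=cv2.INTER_LINEAR)>127
        def f(p):
            q=silh(cc,(p[0],p[1],p[2]/20),sub.shape,z0)>0; return 1-(q&T).sum()/max((q|T).sum(),1)
        g=ray(c,ce[i],z0+.025); best=None
        for a in np.arange(0,np.pi,np.pi/6):
            st=np.array([g[0],g[1],a*20])
            r=minimize(f,st,method='Nelder-Mead',options=dict(initial_simplex=st+np.array([[0,0,0],[.01,0,0],[0,.01,0],[0,0,5]]),xatol=2e-4,fatol=1e-4))
            if best is None or r.fun<best.fun: best=r
        out.append((col,best.x[0].round(4),best.x[1].round(4),round((best.x[2]/20)%np.pi,3),'iou',round(1-best.fun,3),ce[i].round()))
    return out
def go(x,y,z,yaw,sym=True):
    s=robot.observe(); Rt=R.from_euler('xyz',s['tool_rot']).as_matrix(); y0=s['tool_rot'][2]
    q1=np.arctan2(y,x); c=[yaw+k*np.pi*(1 if sym else 2) for k in range(-4,5)]
    yaw=min(c,key=lambda v:abs(q1+np.pi/2-v)+ (0.3*abs(v-y0)))
    d=Rt.T@(np.array([x,y,z])-s['tool_pos'])
    print('go',d.round(4),'turn',round(y0-yaw,3),'yaw',round(yaw,3),'q6',round(q1+np.pi/2-yaw,2),'r',round(np.hypot(x,y),3))
E
python3 - <<'E'
from h import *
im=cv2.imread('pics/t0.png')[:,:,::-1].copy(); c=cam('top')
for k in('yellow','blue'):
    for o in fit(c,im,k): print(o)
for u in((331,158),(317,244),(393,231),(413,154)): print(u,ray(c,u,.015).round(3))
go(.45,.2,.30,1.57+.4,False)
E
```

```text
('yellow', np.float64(0.7311), np.float64(-0.0533), np.float64(2.94), 'iou', np.float64(0.576), array([330., 158.]))
('yellow', np.float64(0.6558), np.float64(0.1857), np.float64(1.377), 'iou', np.float64(0.906), array([257., 179.]))
('yellow', np.float64(0.6486), np.float64(0.2822), np.float64(0.366), 'iou', np.float64(0.908), array([228., 181.]))
('yellow', np.float64(0.4182), np.float64(0.8347), np.float64(2.209), 'iou', np.float64(0.332), array([ 59., 252.]))
('yellow', np.float64(0.4038), np.float64(0.1641), np.float64(0.006), 'iou', np.float64(0.958), array([262., 255.]))
('blue', np.float64(0.7362), np.float64(-0.3279), np.float64(0.822), 'iou', np.float64(0.422), array([413., 153.]))
('blue', np.float64(0.5318), np.float64(0.1668), np.float64(2.015), 'iou', np.float64(0.879), array([262., 216.]))
('blue', np.float64(0.5278), np.float64(0.2938), np.float64(2.058), 'iou', np.float64(0.853), array([223., 217.]))
(331, 158) [ 0.731 -0.062  0.015]
(317, 244) [ 0.441 -0.016  0.015]
(393, 231) [ 0.486 -0.269  0.015]
(413, 154) [ 0.747 -0.34   0.015]
go [-0.3484 -0.1767 -0.0657] turn 0.805 yaw 1.97 q6 0.02 r 0.492
```

```bash
python3 - <<'E'
from h import *
go(.50,.16,.30,2.0,False)
E
```

```text
go [-0.4094 -0.1961 -0.0657] turn 0.775 yaw 2.0 q6 -0.12 r 0.525
```

```bash
python3 -m jog '[[[1,-0.035,-0.016,-0.02,0],[1,-0.07,-0.033,-0.04,0],[1,-0.105,-0.05,-0.06,0],[1,-0.14,-0.066,-0.066,0],[1,-0.17,-0.08,-0.066,0]]]' | tail -1; python3 -m jog '[[[1,-0.035,-0.016,0,0],[1,-0.07,-0.033,0,0],[1,-0.105,-0.05,0,0],[1,-0.14,-0.066,0,0],[1,-0.17,-0.08,0,0]]]'|tail -1; python3 -m jog '[[[1,-0.03,-0.01,0,0.12],[1,-0.07,-0.036,0,0.24],[1,-0.07,-0.036,0,0.36],[1,-0.07,-0.036,0,0.48],[1,-0.07,-0.036,0,0.6]]]'
python3 - <<'E'
from h import *
s=robot.observe();print(s['time'],s['tool_pos'],s['tool_rot'])
c=cam('wrist',s);im=snap('wrist','w1.png')
import pickle;pickle.dump(c,open('w1.pkl','wb'))
for k in('yellow','blue'):
    for o in fit(c,im,k,0,400): print(o)
E
```

```text
grip_force: 0.0
grip_force: 0.0
time: 1.35
tool_pos: [0.5011, 0.159, 0.3]
tool_rot: [-3.14, -0.001, 2.167]
contact_force: [-1.2, -0.7, -0.1]
opening: 0.0918
grip_force: 0.0
1.35 [0.5010792  0.1589528  0.29997932] [-3.14027540e+00 -7.09129647e-04  2.16660099e+00]
('yellow', np.float64(0.4047), np.float64(0.167), np.float64(0.028), 'iou', np.float64(0.944), array([261., 122.]))
('yellow', np.float64(0.648), np.float64(0.2836), np.float64(0.357), 'iou', np.float64(0.909), array([466., 153.]))
('yellow', np.float64(0.6546), np.float64(0.1873), np.float64(1.365), 'iou', np.float64(0.963), array([422., 213.]))
('blue', np.float64(0.5279), np.float64(0.2965), np.float64(2.006), 'iou', np.float64(0.939), array([399.,  90.]))
('blue', np.float64(0.5317), np.float64(0.1688), np.float64(1.985), 'iou', np.float64(0.915), array([343., 176.]))
```

View pics/w1.png

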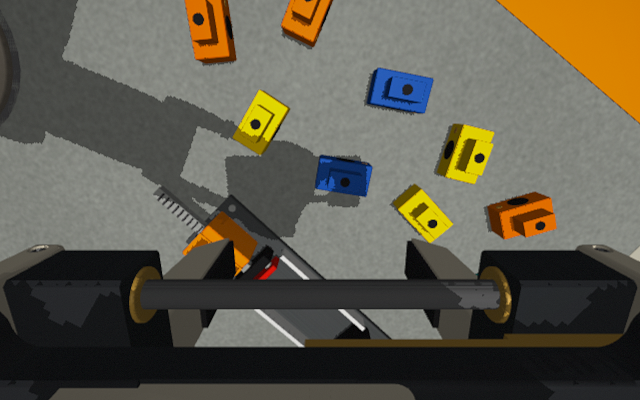

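The wrist picture confirms the five segments, with the clamp at the bottom (pad about 262,270). Next I'll look at the clamp from its other side.

```bash
python3 - <<'E'
from h import *
go(.55,-.16,.30,1.55,False)
c=cam('top')
for u in((380,193),(414,195),(406,271),(372,267)): print(ray(c,u,.035 if 1 else 0).round(3))
E
```

```text
go [-0.2928 -0.1367  0.    ] turn 0.61 yaw 1.55 q6 -0.26 r 0.573
[ 0.61  -0.224  0.035]
[ 0.604 -0.337  0.035]
[ 0.355 -0.306  0.035]
[ 0.367 -0.196  0.035]
```

```bash
python3 -m jog '[[[1,-0.035,-0.016,0,0],[1,-0.07,-0.033,0,0],[1,-0.105,-0.05,0,0],[1,-0.14,-0.066,0,0],[1,-0.17,-0.08,0,0]]]' | tail -1; python3 -m jog '[[[1,-0.035,-0.016,0,0.12],[1,-0.07,-0.033,0,0.24],[1,-0.105,-0.05,0,0.36],[1,-0.123,-0.057,0,0.48],[1,-0.123,-0.057,0,0.6]]]' | tail -1;  python3 - <<'E'
from h import *
s=robot.observe();print(s['time'],s['tool_pos'],s['tool_rot'])
c=cam('wrist',s);im=snap('wrist','w2.png')
import pickle;pickle.dump(c,open('w2.pkl','wb'))
E
```

```text
grip_force: 0.0
grip_force: 0.0
2.2333 [ 0.5544351  -0.16317665  0.29958327] [-3.14042194e+00  8.43608323e-04  1.56751691e+00]
```

View pics/w2.png

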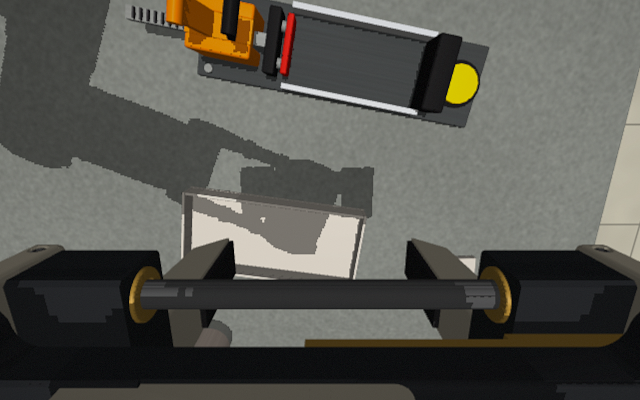

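```bash
python3 - <<'E'
from h import *
im=cv2.imread('pics/w2.png')[0:140,190:500]
cv2.imwrite('pics/w2c.png',cv2.resize(im[:,60:],None,fx=3.2,fy=3.2,interpolation=cv2.INTER_CUBIC))
E
```

```text
(no output)
```

View pics/w2c.png

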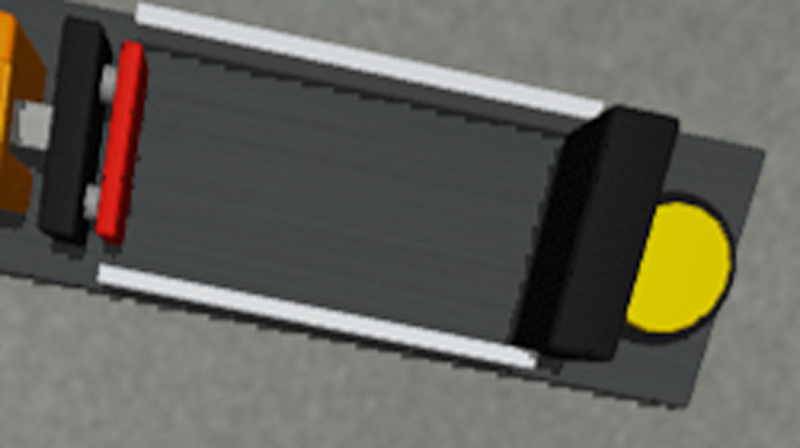

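```bash
cat > cl.py <<'E'
from h import *
import pickle
from scipy.optimize import least_squares
c=pickle.load(open('w2.pkl','rb'))
N=None
O=[((282.2,82.2),.037,.005,-.041),((417.8,108.8),.037,N,-.041),((292.8,6.9),.037,.005,.041),((437.5,35.6),.037,N,.041),((443.1,33.4),.064,.17,N),((421.6,110.6),.064,.17,N),((489,46.9),.012,'X',.05),((464.7,127.2),.012,'X',-.05),((198,77),.012,'L',-.05)]
def loc(p,P):
    d=P[:2]-p[:2]; a=p[2]; return np.array([np.cos(a)*d[0]+np.sin(a)*d[1],-np.sin(a)*d[0]+np.cos(a)*d[1]])
def res(p):
    r=[]
    for u,z,x,y in O:
        l=loc(p,ray(c,u,z))
        if x is not N: r.append(l[0]-(p[3] if x=='X' else p[3]-.355 if x=='L' else x))
        if y is not N: r.append(l[1]-y)
    return np.array(r)
s=least_squares(res,[.49,-.02,-.2,.24]).x
if __name__=='__main__':
    print(s.round(4),(res(s)*1e3).round(1))
    for u in((295.9,14),(287.5,76)): print('pad',loc(s,ray(c,u,.05)))
    print(ray(c,(262+0,84),.02))
def W(x,y):
    a=s[2]; return np.array([s[0]+np.cos(a)*x-np.sin(a)*y,s[1]+np.sin(a)*x+np.cos(a)*y])
E
python3 cl.py; python3 - <<'E'
from h import *
from cl import W,s
for x in(.147,.104,.061,-.06): print(x,W(x,0))
go(.6546,.1873,.15,1.365)
E
```

```text
[ 0.5125 -0.0153 -0.1838  0.2482] [-0.5  1.2  0.8 -0.4  0.4  1.4  1.2 -0.3 -1.1 -2.  -1.3 -0.3  2.4 -1.4]
pad [0.01059182 0.03187252]
pad [ 0.0111548  -0.03275759]
[ 0.48244046 -0.05590863  0.02      ]
0.147 [ 0.65699205 -0.04213287]
0.104 [ 0.61471661 -0.03427236]
0.061 [ 0.57244118 -0.02641185]
-0.06 [ 0.45348007 -0.00429274]
go [0.3493 0.0972 0.1497] turn 0.196 yaw 1.365 q6 0.48 r 0.681
```

```bash
cat > chk.py <<'E'
import sys
from h import *
# python3 chk.py colour zgrasp : wrist fit of the segment nearest the tool
col=sys.argv[1]; z0=float(sys.argv[2]) if len(sys.argv)>2 else 0
s=robot.observe(); c=cam('wrist',s); im=snap('wrist','chk%d.png'%(s['time']*100))
o=[x for x in fit(c,im,col,z0,400) if x[5]>.75]; o.sort(key=lambda x:np.hypot(x[1]-s['tool_pos'][0],x[2]-s['tool_pos'][1]))
print('t',s['time'],'tool',s['tool_pos'].round(4),s['tool_rot'][2].round(3))
for x in o[:2]: print(x)
if o: go(o[0][1],o[0][2],.048+z0,o[0][3])
E
python3 -m jog '[[[1,0.035,0.01,0,0],[1,0.07,0.02,0,0],[1,0.105,0.03,0,0],[1,0.14,0.04,0.01,0],[1,0.175,0.05,0.03,0]]]' | tail -1; python3 -m jog '[[[1,0.035,0.01,0.02,0.1],[1,0.07,0.02,0.04,0.2],[1,0.105,0.03,0.06,0.2],[1,0.14,0.04,0.08,0.2],[1,0.175,0.047,0.1,0.2]]]' | tail -1;python3 -m jog '[[[1,0,0,0.02,0],[1,0,0,0.02,0]]]' | tail -1; python3 chk.py yellow
```

```text
grip_force: 0.0
grip_force: 0.0
grip_force: 0.0
t 3.2833 tool [0.6468 0.1942 0.1453] 1.384
('yellow', np.float64(0.6549), np.float64(0.1877), np.float64(1.361), 'iou', np.float64(0.932), array([332., 205.]))
('yellow', np.float64(0.6483), np.float64(0.2835), np.float64(0.359), 'iou', np.float64(0.973), array([300.,  91.]))
go [-0.0033  0.0084  0.0999] turn 0.02 yaw 1.361 q6 0.49 r 0.681
```

```bash
python3 -m jog '[[[1,-0.003,0.008,0.03,0.02],[1,-0.003,0.008,0.06,0.02],[1,-0.003,0.008,0.06,0.02],[1,-0.003,0.008,0.06,0.02]]]' ; python3 - <<'E'
from h import *
go(.6549,.1877,.048,1.361)
E
```

```text
time: 3.67
tool_pos: [0.6568, 0.186, 0.0911]
tool_rot: [-3.14, 0.001, 1.355]
contact_force: [0.2, -1.2, 0.9]
opening: 0.0918
grip_force: 0.0
go [ 0.0013 -0.0021  0.0431] turn -0.006 yaw 1.361 q6 0.49 r 0.681
```

```bash
python3 -m jog '[[[1,0.001,-0.002,0.03,0],[1,0.001,-0.002,0.043,0],[1,0.001,-0.002,0.043,0],[-1,0.001,-0.002,0.043,0],[-1,0.001,-0.002,0.043,0]]]' 40; python3 -m jog '[[[-1,0,0,0,0],[-1,0,0,0,0],[-1,0,0,0,0],[-1,0,0,0,0]]]'; python3 -m jog '[[[-1,0,0,-0.02,0],[-1,0,0,-0.06,0],[-1,0,0,-0.1,0],[-1,0,0,-0.12,0],[-1,0,0,-0.12,0]]]'; python3 - <<'E'
from h import *
from cl import W,s
go(*W(.147,0),.17,s[2])
E
```

```text
time: 4.08
tool_pos: [0.6566, 0.1885, 0.0498]
tool_rot: [3.139, -0.001, 1.355]
contact_force: [0.1, -0.3, 0.1]
opening: 0.0825
grip_force: 0.0
time: 4.42
tool_pos: [0.6557, 0.1885, 0.0483]
tool_rot: [3.141, -0.0, 1.355]
contact_force: [0.6, 0.8, -0.4]
opening: 0.0564
grip_force: 0.0
time: 4.83
tool_pos: [0.6582, 0.189, 0.1748]
tool_rot: [3.131, -0.004, 1.355]
contact_force: [0.6, 0.3, 0.5]
opening: 0.023
grip_force: 0.0
go [-0.2261  0.0482  0.0043] turn -1.603 yaw 2.958 q6 -1.45 r 0.658
```

The fingers close at about 80 mm/s, so they hadn't reached the tab when I lifted. I'll reopen and do it again.

```bash
python3 -m jog '[[[1,0,0,0,0],[1,0,0,0,0],[1,0,0,0,0],[1,0,0,0,0],[1,0,0,0,0]]]' |tail -2;  python3 -m jog '[[[1,0,0,0,0],[1,0,0,0,0],[1,0,0,0,0],[1,0,0,0,0],[1,0,0,0,0]]]' |tail -2; python3 chk.py yellow
```

```text
opening: 0.052
grip_force: 0.0
opening: 0.0852
grip_force: 0.0
t 5.6667 tool [0.6555 0.1884 0.1678] 1.355
('yellow', np.float64(0.6551), np.float64(0.1876), np.float64(1.365), 'iou', np.float64(0.927), array([319., 195.]))
('yellow', np.float64(0.6484), np.float64(0.2837), np.float64(0.358), 'iou', np.float64(0.976), array([286.,  89.]))
go [-0.0009 -0.0002  0.1198] turn -0.01 yaw 1.365 q6 0.48 r 0.681
```

```bash
python3 -m jog '[[[0.5,0,0,0.03,0],[0.5,0,0,0.07,0],[0.5,0,0,0.1,0],[0.4,0,0,0.12,0],[0.3,0,0,0.12,0]]]' 40|tail -2; python3 -m jog '[[[-1,0,0,0,0],[-1,0,0,0,0],[-1,0,0,0,0],[-1,0,0,0,0],[-1,0,0,0,0]]]'|tail -2;python3 -m jog '[[[-1,0,0,0,0],[-1,0,0,0,0]]]'; python3 -m jog '[[[-1,0,0,-0.02,0],[-1,0,0,-0.06,0],[-1,0,0,-0.1,0],[-1,0,0,-0.12,0],[-1,0,0,-0.12,0]]]'; python3 - <<'E'
from h import *
from cl import W,s
go(*W(.147,0),.17,s[2])
E
```

```text
opening: 0.0633
grip_force: 0.6
opening: 0.0546
grip_force: 39.5
time: 6.72
tool_pos: [0.6555, 0.1884, 0.0478]
tool_rot: [3.141, -0.0, 1.355]
contact_force: [0.9, 0.6, -1.4]
opening: 0.0549
grip_force: 39.5
time: 7.13
tool_pos: [0.6583, 0.189, 0.1748]
tool_rot: [3.131, -0.004, 1.355]
contact_force: [0.5, 0.3, -1.3]
opening: 0.0544
grip_force: 39.5
go [-0.2261  0.0482  0.0043] turn -1.603 yaw 2.958 q6 -1.45 r 0.658
```

```bash
python3 - <<'E'
from h import *
snap('wrist','g1.png');print(robot.observe()['opening'],robot.observe()['contact_force'])
E
```

```text
0.05457591153350492 [-0.11352514  0.16655984 -2.15268553]
```

View pics/g1.png

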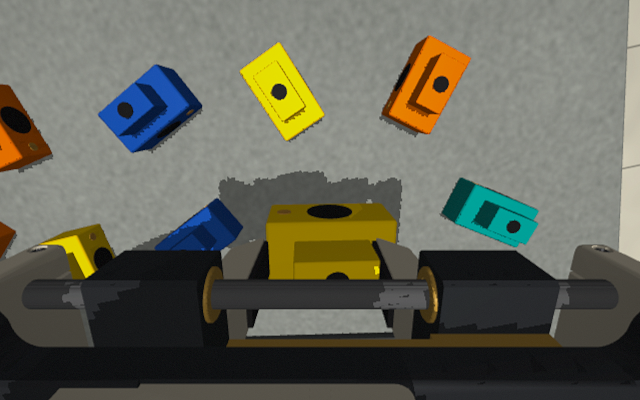

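```bash
python3 - <<'E'
from h import *
s=robot.observe();c=cam('wrist',s);im=cv2.imread('pics/g1.png')
x,y,z=s['tool_pos'];a=s['tool_rot'][2]
for w,d,z0,z1,co in((.042,.07,0,.036,(255,0,255)),(.022,.04,.036,.062,(0,0,255))):
    P=proj(c,box(x,y,a,w,d,z-.048+z0,z-.048+z1)).round().astype(int)
    for i in range(8):
        for j in range(i):
            if bin(i^j).count('1')==1: cv2.line(im,tuple(map(int,P[i])),tuple(map(int,P[j])),co,1)
cv2.imwrite('pics/g1o.png',cv2.resize(im[170:330,200:440],None,fx=3,fy=3))
E
```

```text
(no output)
```

View pics/g1o.png

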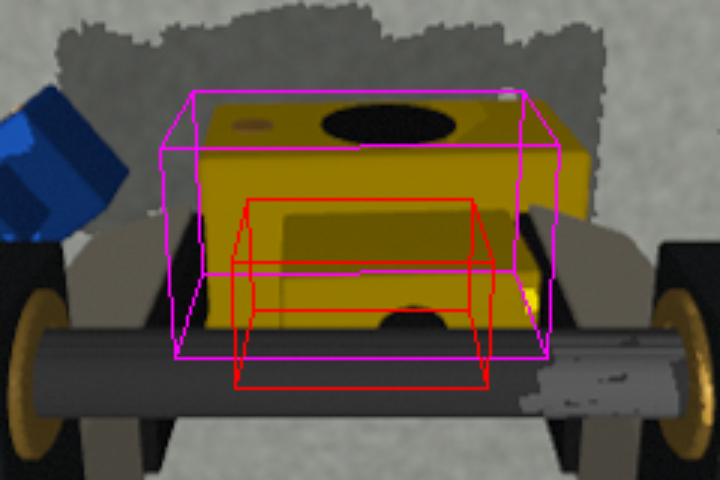

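The overlay shows the piece about 7 mm off centre: the fast descent overshot, so one finger went beside the block. I'll set it back down gently and regrasp with slow descents.

```bash
python3 -m jog '[[[-1,0,0,0.03,0],[-1,0,0,0.06,0],[-1,0,0,0.09,0],[-1,0,0,0.105,0],[-1,0,0,0.112,0]]]' |tail -1; python3 -m jog '[[[-1,0,0,0.004,0],[-1,0,0,0.008,0],[-1,0,0,0.008,0],[-1,0,0,0.008,0],[1,0,0,0.008,0]]]'; python3 -m jog '[[[1,0,0,0,0],[1,0,0,0,0],[1,0,0,0,0],[1,0,0,0,0],[1,0,0,-0.01,0]]]' ;python3 -m jog '[[[1,0,0,-0.03,0],[1,0,0,-0.06,0],[1,0,0,-0.08,0],[1,0,0,-0.08,0],[1,0,0,-0.08,0]]]'; python3 chk.py yellow
```

```text
grip_force: 39.5
time: 8.02
tool_pos: [0.6562, 0.1886, 0.049]
tool_rot: [3.139, -0.001, 1.355]
contact_force: [0.7, 0.4, -0.5]
opening: 0.0581
grip_force: 0.0
time: 8.43
tool_pos: [0.6543, 0.1882, 0.0562]
tool_rot: [-3.138, 0.001, 1.355]
contact_force: [0.2, 0.0, -0.0]
opening: 0.0893
grip_force: 0.0
time: 8.85
tool_pos: [0.6563, 0.1886, 0.14]
tool_rot: [3.138, -0.002, 1.355]
contact_force: [-0.9, -0.7, -0.5]
opening: 0.0923
grip_force: 0.0
t 8.85 tool [0.6563 0.1886 0.14  ] 1.355
('yellow', np.float64(0.6608), np.float64(0.1869), np.float64(1.357), 'iou', np.float64(0.93), array([325., 203.]))
('yellow', np.float64(0.6484), np.float64(0.2835), np.float64(0.364), 'iou', np.float64(0.976), array([281.,  87.]))
go [-0.0003  0.0056  0.0902] turn -0.002 yaw 1.357 q6 0.49 r 0.687
```

```bash
python3 -m jog '[[[1,0,0.006,0.03,0],[1,0,0.006,0.06,0],[1,0,0.006,0.078,0],[1,0,0.006,0.086,0],[1,0,0.006,0.09,0]]]' 40|tail -1; python3 -m jog '[[[1,0,0,0,0],[-1,0,0,0,0],[-1,0,0,0,0],[-1,0,0,0,0],[-1,0,0,0,0]]]'|tail -2;python3 -m jog '[[[-1,0,0,0,0],[-1,0,0,0,0],[-1,0,0,0,0],[-1,0,0,0,0],[-1,0,0,0,0]]]'; python3 -m jog '[[[-1,0,0,-0.02,0],[-1,0,0,-0.05,0],[-1,0,0,-0.08,0],[-1,0,0,-0.11,0],[-1,0,0,-0.12,0]]]'; python3 - <<'E'
from h import *
from cl import W,s
go(*W(.147,0),.17,s[2])
E
```

```text
grip_force: 0.0
opening: 0.0698
grip_force: 0.0
time: 10.15
tool_pos: [0.6613, 0.1872, 0.0478]
tool_rot: [-3.141, -0.0, 1.355]
contact_force: [-0.6, -0.6, -0.7]
opening: 0.04
grip_force: 40.0
time: 10.57
tool_pos: [0.6631, 0.1875, 0.1727]
tool_rot: [3.135, -0.003, 1.355]
contact_force: [1.0, 0.1, -1.0]
opening: 0.0397
grip_force: 40.0
go [-0.2256  0.0432  0.0023] turn -1.603 yaw 2.958 q6 -1.45 r 0.658
```

```bash
python3 -m jog '[[[-1,-0.04,0.008,0,-0.12],[-1,-0.08,0.016,0,-0.24],[-1,-0.12,0.024,0,-0.36],[-1,-0.16,0.032,0,-0.48],[-1,-0.2,0.04,0,-0.6]]]' |tail -1;  python3 -m jog '[[[-1,0,0,0,-0.12],[-1,0,0,0,-0.24],[-1,0,0,0,-0.36],[-1,0,0,0,-0.48],[-1,0,0,0,-0.6]]]' |tail -1; python3 -m jog '[[[-1,0,0,0,-0.12],[-1,0,0,0,-0.24],[-1,0,0,0,-0.36],[-1,0,0,0,-0.4],[-1,0,0,0,-0.4]]]'; python3 - <<'E'
from h import *
from cl import W,s
go(*W(.147,0),.10,s[2])
E
```

```text
grip_force: 40.0
grip_force: 40.0
time: 11.82
tool_pos: [0.657, -0.0167, 0.1662]
tool_rot: [-3.142, -0.002, 2.956]
contact_force: [-0.5, 0.8, -2.1]
opening: 0.0399
grip_force: 40.0
go [-0.0049 -0.025   0.0661] turn -0.002 yaw 2.958 q6 -1.45 r 0.658
```

```bash
python3 -m jog '[[[-1,-0.005,-0.025,0.03,0],[-1,-0.005,-0.025,0.055,0],[-1,-0.005,-0.025,0.066,0],[-1,-0.005,-0.025,0.066,0],[-1,-0.005,-0.025,0.066,0]]]'; python3 - <<'E'
from h import *
from cl import W,s
go(*W(.147,0),.06,s[2])
E
```

```text
time: 12.23
tool_pos: [0.6559, -0.0447, 0.1056]
tool_rot: [-3.137, -0.002, 2.952]
contact_force: [-17.3, -7.3, 26.8]
opening: 0.0398
grip_force: 68.4
go [-0.0006  0.0029  0.0456] turn -0.005 yaw 2.958 q6 -1.45 r 0.658
```

```bash
python3 -m jog '[[[-1,0,0,-0.03,0],[-1,0,0,-0.06,0],[-1,0,0,-0.06,0],[-1,0,0,-0.06,0]]]'; python3 - <<'E'
from h import *
s=robot.observe();snap('wrist','g2.png');c=cam('wrist',s)
from cl import W,s as cl
im=cv2.imread('pics/g2.png')
x,y,z=s['tool_pos'];a=s['tool_rot'][2]
def dr(b,co):
    P=proj(c,b).round().astype(int)
    for i in range(8):
        for j in range(i):
            if bin(i^j).count('1')==1: cv2.line(im,tuple(map(int,P[i])),tuple(map(int,P[j])),co,1)
for w,d,z0,z1,co in((.042,.07,0,.036,(255,0,255)),(.022,.04,.036,.062,(0,0,255))): dr(box(x,y,a,w,d,z-.048+z0,z-.048+z1),co)
dr(box(*W(.0875,0),cl[2],.165,.082,.012,.037),(0,255,0))
cv2.imwrite('pics/g2o.png',im)
E
```

```text
time: 12.57
tool_pos: [0.6585, -0.0424, 0.163]
tool_rot: [3.141, 0.003, 2.953]
contact_force: [-0.2, -0.8, -2.1]
opening: 0.0401
grip_force: 66.9
```

View pics/g2o.png

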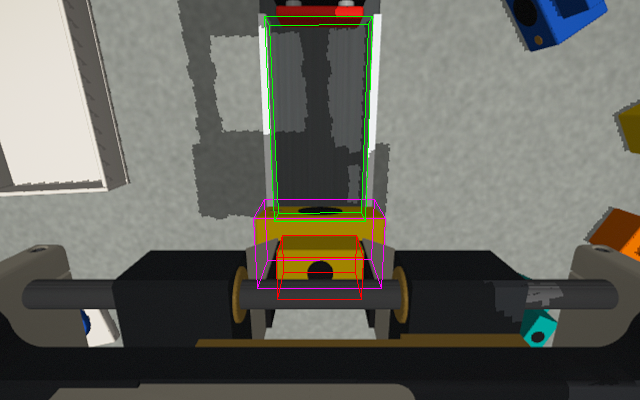

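The clamp overlay fits well across the bed. The piece is close to the fixed jaw and slightly pitched from the touch, so I'll place it 9 mm further back.

```bash
python3 - <<'E'
from h import *
from cl import W,s
go(*W(.138,0),.115,s[2])
E
```

```text
go [ 0.0094 -0.0001  0.046 ] turn -0.004 yaw 2.958 q6 -1.45 r 0.649
```

```bash
python3 -m jog '[[[-1,0.01,0,0,0],[-1,0.01,0,0.02,0],[-1,0.01,0,0.04,0],[-1,0.01,0,0.046,0],[-1,0.01,0,0.046,0]]]'; python3 -m jog '[[[-1,0,0,0.01,0],[-1,0,0,0.02,0],[-1,0,0,0.025,0],[-1,0,0,0.03,0],[-1,0,0,0.03,0]]]'; python3 - <<'E'
from h import *
from cl import W,s
go(*W(.138,0),.061,s[2])
E
```

```text
time: 13.03
tool_pos: [0.6457, -0.04, 0.1117]
tool_rot: [3.142, -0.008, 2.954]
contact_force: [-0.7, 0.3, -1.9]
opening: 0.0398
grip_force: 66.9
time: 13.45
tool_pos: [0.6475, -0.0403, 0.0845]
tool_rot: [3.142, -0.002, 2.955]
contact_force: [-0.8, 0.1, -2.3]
opening: 0.0395
grip_force: 66.9
go [-0.0007 -0.      0.0235] turn -0.003 yaw 2.958 q6 -1.45 r 0.649
```

```bash
python3 -m jog '[[[-1,0,0,0.007,0],[-1,0,0,0.013,0],[-1,0,0,0.018,0],[-1,0,0,0.021,0],[-1,0,0,0.021,0]]]'; python3 -m jog '[[[-1,0,0,0.002,0],[-1,0,0,0.003,0],[-1,0,0,0.003,0]]]'
```

```text
time: 13.87
tool_pos: [0.6475, -0.0403, 0.0637]
tool_rot: [3.142, -0.002, 2.955]
contact_force: [0.5, -0.1, -2.3]
opening: 0.0398
grip_force: 66.9
time: 14.12
tool_pos: [0.648, -0.0404, 0.0617]
tool_rot: [3.141, 0.0, 2.955]
contact_force: [-0.1, 0.1, -2.5]
opening: 0.0396
grip_force: 66.9
```

```bash
python3 -m jog '[[[-1,0,0,0.002,0],[-1,0,0,0.003,0],[-1,0,0,0.003,0],[-1,0,0,0.003,0]]]' 20; python3 -m jog '[[[0.2,0,0,0,0],[0.2,0,0,0,0],[0.2,0,0,0,0],[0.2,0,0,-0.005,0],[0.2,0,0,-0.015,0]]]' ; python3 -m jog '[[[0.5,0,0,-0.03,0],[0.8,0,0,-0.07,0],[1,0,0,-0.1,0],[1,0,0,-0.12,0],[1,0,0,-0.12,0]]]'; python3 chk.py yellow 0.012; python3 -c "
from h import *
go(.6484,.2835,.17,.36)"
```

```text
time: 14.45
tool_pos: [0.6482, -0.0405, 0.059]
tool_rot: [3.142, 0.001, 2.955]
contact_force: [0.2, -0.1, -0.9]
opening: 0.0398
grip_force: 34.4
time: 14.87
tool_pos: [0.6472, -0.0403, 0.0731]
tool_rot: [3.142, -0.003, 2.955]
contact_force: [-0.4, -0.8, 1.1]
opening: 0.0547
grip_force: 0.0
time: 15.28
tool_pos: [0.6504, -0.0408, 0.2009]
tool_rot: [3.141, 0.011, 2.955]
contact_force: [0.5, 0.2, -0.3]
opening: 0.0841
grip_force: 0.0
t 15.2833 tool [ 0.6504 -0.0408  0.2009] 2.955
('yellow', np.float64(0.6517), np.float64(-0.0407), np.float64(2.95), 'iou', np.float64(0.949), array([320., 188.]))
go [-0.0014  0.0003  0.1378] turn 0.005 yaw 2.95 q6 -1.44 r 0.653
go [0.0613 0.3183 0.0274] turn -0.547 yaw 3.502 q6 -1.52 r 0.708
```

```bash
python3 -m jog '[[[1,0.007,0.035,0,0],[1,0.014,0.07,0,0],[1,0.021,0.105,0,0],[1,0.028,0.14,0,0],[1,0.033,0.175,0,0]]]' 40|tail -1; python3 -m jog '[[[1,0.007,0.035,0.01,-0.12],[1,0.014,0.07,0.02,-0.24],[1,0.021,0.105,0.035,-0.36],[1,0.028,0.14,0.045,-0.48],[1,0.028,0.143,0.05,-0.55]]]'|tail -1;python3 -m jog '[[[1,0,0,0,0],[1,0,0,0,0],[1,0,0,0,0]]]' |tail -1; python3 chk.py yellow
```

```text
grip_force: 0.0
grip_force: 0.0
grip_force: 0.0
t 16.4167 tool [0.6473 0.2822 0.1438] -2.782
('yellow', np.float64(0.6482), np.float64(0.2836), np.float64(0.349), 'iou', np.float64(0.927), array([321., 201.]))
go [-0.0011  0.0013  0.0963] turn -3.131 yaw 0.349 q6 1.63 r 0.708
```

```bash
sed -i "s/y0=s\['tool_rot'\]\[2\]/y0=np.arctan2(s['tool_pos'][1],s['tool_pos'][0])+np.pi\/2-s['qpos'][5]/" h.py; python3 -m jog '[[[1,-0.001,0.001,0.03,0.01],[1,-0.001,0.001,0.06,0.01],[1,-0.001,0.001,0.083,0.01],[1,-0.001,0.001,0.092,0.01],[1,-0.001,0.001,0.096,0.01]]]' 40|tail -1; python3 -m jog '[[[1,0,0,0,0],[-1,0,0,0,0],[-1,0,0,0,0],[-1,0,0,0,0],[-1,0,0,0,0]]]'|tail -2;python3 -m jog '[[[-1,0,0,0,0],[-1,0,0,0,0],[-1,0,0,0,0],[-1,0,0,0,0],[-1,0,0,0,0]]]'; python3 -m jog '[[[-1,0,0,-0.02,0],[-1,0,0,-0.05,0],[-1,0,0,-0.08,0],[-1,0,0,-0.11,0],[-1,0,0,-0.12,0]]]'; python3 - <<'E'
from h import *
from cl import W,s
go(*W(.096,0),.17,s[2])
E
```

```text
grip_force: 0.0
opening: 0.0696
grip_force: 0.0
time: 17.72
tool_pos: [0.6477, 0.2846, 0.0477]
tool_rot: [-3.141, -0.0, -2.788]
contact_force: [0.7, -0.0, 1.4]
opening: 0.0397
grip_force: 40.0
time: 18.13
tool_pos: [0.6494, 0.2853, 0.1729]
tool_rot: [-3.141, 0.007, -2.788]
contact_force: [0.9, -0.0, -0.1]
opening: 0.0397
grip_force: 40.0
go [ 0.1499 -0.2837  0.0018] turn 0.645 yaw 2.958 q6 -1.44 r 0.608
```

```bash
python3 -m jog '[[[-1,0.018,-0.034,0,0],[-1,0.036,-0.068,0,0],[-1,0.054,-0.102,0,0],[-1,0.072,-0.136,0,0],[-1,0.085,-0.16,0,0]]]' |tail -1;  python3 -m jog '[[[-1,0.018,-0.034,0,0.12],[-1,0.036,-0.068,0,0.24],[-1,0.054,-0.102,0,0.36],[-1,0.065,-0.124,0,0.48],[-1,0.065,-0.124,0,0.6]]]' |tail -1; python3 -m jog '[[[-1,0,0,0,0.045],[-1,0,0,0,0.045],[-1,0,0,0,0.045]]]'; python3 - <<'E'
from h import *
from cl import W,s
go(*W(.096,0),.115,s[2])
E
```

```text
grip_force: 40.0
grip_force: 40.0
time: 19.22
tool_pos: [0.6048, -0.0336, 0.1667]
tool_rot: [-3.142, -0.002, 2.851]
contact_force: [-0.2, 0.2, -1.4]
opening: 0.0398
grip_force: 40.0
go [-0.0018  0.0014  0.0517] turn 0.02 yaw 2.958 q6 -1.44 r 0.608
```

```bash
sed -i "s/y0=np.arctan2.*/y0=s['tool_rot'][2]; g=s['qpos'][0]+np.pi\/2-s['qpos'][5]; y0+=2*np.pi*round((g-y0)\/2\/np.pi)/" h.py;  python3 -m jog '[[[-1,-0.002,0.001,0.01,-0.107],[-1,-0.002,0.001,0.025,-0.107],[-1,-0.002,0.001,0.04,-0.107],[-1,-0.002,0.001,0.052,-0.107],[-1,-0.002,0.001,0.052,-0.107]]]'; python3 - <<'E'
from h import *
from cl import W,s
go(*W(.096,0),.062,s[2])
E
```

```text
time: 19.63
tool_pos: [0.6056, -0.0324, 0.1125]
tool_rot: [3.142, -0.006, 2.959]
contact_force: [-0.2, 0.2, -3.2]
opening: 0.0396
grip_force: 40.0
go [-0.0016 -0.0002  0.0505] turn 0.002 yaw 2.958 q6 -1.44 r 0.608
```

```bash
python3 -m jog '[[[-1,-0.001,0,0.012,0],[-1,-0.001,0,0.024,0],[-1,-0.001,0,0.034,0],[-1,-0.001,0,0.042,0],[-1,-0.001,0,0.047,0]]]'|sed -n 2,4p; python3 -m jog '[[[-1,0,0,0.001,0],[-1,0,0,0.003,0],[-1,0,0,0.005,0],[-1,0,0,0.005,0]]]'
```

```text
tool_pos: [0.6081, -0.0333, 0.0676]
tool_rot: [3.142, -0.001, 2.957]
contact_force: [0.5, 0.8, -1.6]
time: 20.38
tool_pos: [0.6085, -0.0335, 0.0638]
tool_rot: [3.141, 0.0, 2.957]
contact_force: [0.5, 1.5, -1.1]
opening: 0.0398
grip_force: 40.0
```

```bash
python3 -m jog '[[[-1,0.001,0,0.002,0],[-1,0.001,0,0.004,0],[-1,0.001,0,0.005,0],[-1,0.001,0,0.005,0]]]' 20; python3 -m jog '[[[0.2,0,0,0,0],[0.2,0,0,0,0],[0.2,0,0,0,0],[0.2,0,0,-0.005,0],[0.2,0,0,-0.015,0]]]' ; python3 -m jog '[[[0.5,0,0,-0.03,0],[0.8,0,0,-0.07,0],[1,0,0,-0.1,0],[1,0,0,-0.12,0],[1,0,0,-0.12,0]]]'|tail -1; python3 chk.py yellow 0.012; python3 -c "
from h import *
im=robot.read_camera('top');c=cam('top')
for k in RNG:
  for o in fit(c,im,k): print(o)
go(.4045,.166,.2,.02)"
```

```text
time: 20.72
tool_pos: [0.6075, -0.0333, 0.0597]
tool_rot: [3.142, 0.001, 2.957]
contact_force: [-1.7, 1.8, 4.4]
opening: 0.0402
grip_force: 20.0
time: 21.13
tool_pos: [0.6066, -0.0332, 0.073]
tool_rot: [3.142, -0.003, 2.957]
contact_force: [-0.8, 0.3, -0.4]
opening: 0.0549
grip_force: 0.0
grip_force: 0.0
t 21.55 tool [ 0.6099 -0.0337  0.2004] 2.957
('yellow', np.float64(0.5985), np.float64(-0.0335), np.float64(2.65), 'iou', np.float64(0.531), array([322., 197.]))
('yellow', np.float64(0.4246), np.float64(0.8357), np.float64(2.25), 'iou', np.float64(0.332), array([ 59., 252.]))
('yellow', np.float64(0.4038), np.float64(0.1645), np.float64(0.03), 'iou', np.float64(0.949), array([262., 255.]))
('blue', np.float64(0.7362), np.float64(-0.3279), np.float64(0.822), 'iou', np.float64(0.422), array([413., 153.]))
('blue', np.float64(0.5315), np.float64(0.1673), np.float64(1.994), 'iou', np.float64(0.887), array([262., 216.]))
('blue', np.float64(0.5295), np.float64(0.2947), np.float64(2.058), 'iou', np.float64(0.853), array([224., 217.]))
go [ 0.2364  0.1586 -0.0054] turn -0.205 yaw 3.162 q6 -1.2 r 0.437
```

```bash
python3 -m jog '[[[1,0.033,0.022,0,0],[1,0.066,0.044,0,0],[1,0.1,0.067,0,0],[1,0.133,0.09,0,0],[1,0.16,0.107,0,0]]]' 40|tail -1; python3 -m jog '[[[1,0.033,0.022,0.01,-0.1],[1,0.066,0.044,0.02,-0.2],[1,0.076,0.052,0.04,-0.2],[1,0.076,0.052,0.05,-0.2],[1,0.076,0.052,0.055,-0.2]]]'|tail -1;python3 -m jog '[[[1,0,0,0,0],[1,0,0,0,0],[1,0,0,0,0]]]' |tail -1; python3 chk.py yellow
```

```text
grip_force: 0.0
grip_force: 0.0
grip_force: 0.0
t 22.7333 tool [0.4053 0.166  0.139 ] -3.127
('yellow', np.float64(0.4045), np.float64(0.1666), np.float64(0.033), 'iou', np.float64(0.928), array([320., 200.]))
go [0.0009 0.0006 0.0911] turn -0.019 yaw 3.175 q6 -1.21 r 0.437
```

```bash
python3 -m jog '[[[1,0.001,0.001,0.03,-0.02],[1,0.001,0.001,0.06,-0.02],[1,0.001,0.001,0.078,-0.02],[1,0.001,0.001,0.087,-0.02],[1,0.001,0.001,0.091,-0.02]]]' 40|tail -1; python3 -m jog '[[[1,0,0,0,0],[-1,0,0,0,0],[-1,0,0,0,0],[-1,0,0,0,0],[-1,0,0,0,0]]]'|tail -2;python3 -m jog '[[[-1,0,0,0,0],[-1,0,0,0,0],[-1,0,0,0,0],[-1,0,0,0,0],[-1,0,0,0,0]]]'; python3 -m jog '[[[-1,0,0,-0.02,0],[-1,0,0,-0.05,0],[-1,0,0,-0.08,0],[-1,0,0,-0.11,0],[-1,0,0,-0.14,0]]]'; python3 - <<'E'
from h import *
from cl import W,s
go(*W(.052,0),.18,s[2])
E
```

```text
grip_force: 0.0
opening: 0.0697
grip_force: 0.0
time: 24.03
tool_pos: [0.4036, 0.1673, 0.0478]
tool_rot: [3.142, 0.0, -3.106]
contact_force: [-0.3, -0.1, 0.6]
opening: 0.0395
grip_force: 40.0
time: 24.45
tool_pos: [0.403, 0.1672, 0.1889]
tool_rot: [-3.142, -0.001, -3.106]
contact_force: [0.1, -0.6, -2.4]
opening: 0.0396
grip_force: 40.0
go [-0.1537 -0.1975  0.0088] turn 0.219 yaw 2.958 q6 -1.43 r 0.564
```

```bash
python3 -m jog '[[[-1,-0.025,-0.032,0,0],[-1,-0.05,-0.064,0,0],[-1,-0.075,-0.096,0,0],[-1,-0.1,-0.128,0,0],[-1,-0.12,-0.155,0,0]]]' |tail -1;  python3 -m jog '[[[-1,-0.02,-0.025,0,0.1],[-1,-0.034,-0.042,0,0.2],[-1,-0.034,-0.042,0,0.22],[-1,-0.034,-0.042,0,0.22],[-1,-0.034,-0.042,0,0.22]]]' ; python3 - <<'E'
from h import *
from cl import W,s
go(*W(.052,0),.115,s[2])
E
```

```text
grip_force: 40.0
time: 25.28
tool_pos: [0.5635, -0.0236, 0.1871]
tool_rot: [3.141, -0.002, 2.958]
contact_force: [0.4, -0.6, -2.2]
opening: 0.0397
grip_force: 40.0
go [-0.0004 -0.0012  0.0721] turn 0.001 yaw 2.958 q6 -1.43 r 0.564
```

```bash
python3 -m jog '[[[-1,0,-0.001,0.03,0],[-1,0,-0.001,0.055,0],[-1,0,-0.001,0.072,0],[-1,0,-0.001,0.084,0],[-1,0,-0.001,0.09,0]]]'|sed -n 2,4p;python3 -m jog '[[[-1,0,0,0.012,0],[-1,0,0,0.022,0],[-1,0,0,0.03,0],[-1,0,0,0.034,0],[-1,0,0,0.034,0]]]';  python3 - <<'E'
from h import *
from cl import W,s
go(*W(.052,0),.059,s[2])
E
```

```text
tool_pos: [0.5625, -0.0236, 0.0961]
tool_rot: [3.141, -0.004, 2.96]
contact_force: [0.1, -0.4, -0.5]
time: 26.12
tool_pos: [0.5637, -0.0248, 0.063]
tool_rot: [3.141, -0.001, 2.957]
contact_force: [-0.8, 0.0, -2.0]
opening: 0.0401
grip_force: 40.0
go [ 0.0001 -0.      0.004 ] turn -0.0 yaw 2.958 q6 -1.43 r 0.564
```

Next I'll release it, retreat, and look straight down at the bed.

```bash
python3 -m jog '[[[-1,0,0,0.002,0],[-1,0,0,0.004,0],[-1,0,0,0.004,0],[-1,0,0,0.004,0]]]' 20|sed -n 2,4p; python3 -m jog '[[[0.2,0,0,0,0],[0.2,0,0,0,0],[0.2,0,0,0,0],[0.2,0,0,-0.005,0],[0.2,0,0,-0.015,0]]]' |tail -2; python3 -m jog '[[[0.5,0,0,-0.03,0],[0.8,0,0,-0.07,0],[1,0,0,-0.11,0],[1,0,0,-0.15,0],[1,0,0,-0.19,0]]]'|tail -1; python3 -m jog '[[[1,-0.03,0,0,0],[1,-0.06,0,0,0],[1,-0.09,0,0,0],[1,-0.09,0,0,0],[1,-0.09,0,0,0]]]'|sed -n 2,2p;  python3 - <<'E'
from h import *
s=robot.observe();snap('wrist','b1.png');c=cam('wrist',s)
from cl import W,s as cl
go(*W(-.06,0),.2,cl[2]+np.pi/2,False)
E
```

```text
tool_pos: [0.5644, -0.0252, 0.06]
tool_rot: [3.142, 0.0, 2.957]
contact_force: [-0.5, 0.1, -0.9]
opening: 0.0553
grip_force: 0.0
grip_force: 0.0
tool_pos: [0.6531, -0.0419, 0.2642]
go [2.023e-01 1.000e-04 6.490e-02] turn 1.57 yaw 1.387 q6 0.17 r 0.454
```

View pics/b1.png

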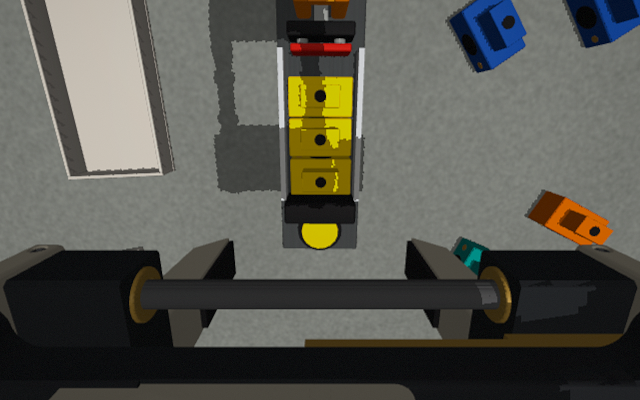

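The three yellow segments stand upright in one row in the bed (320,95 / 140 / 183), just short of the fixed jaw. Next come the levers.

```bash
python3 -m jog '[[[1,0.04,0,0,0.12],[1,0.08,0,0,0.24],[1,0.12,0,0,0.36],[1,0.16,0,0,0.48],[1,0.2,0,0,0.6]]]' |tail -1;  python3 -m jog '[[[1,0,0,0,0.12],[1,0,0,0,0.24],[1,0,0,0,0.36],[1,0,0,0,0.48],[1,0,0,0,0.6]]]' |tail -1; python3 -m jog '[[[1,0,0,0,0.12],[1,0,0,0,0.24],[1,0,0,0,0.36],[1,0,0,0,0.37],[1,0,0,0,0.37]]]'|sed -n 2,3p; python3 - <<'E'
from h import *
from cl import W,s as cl
go(*W(-.06,0),.2,cl[2]+np.pi/2,False)
E
```

```text
grip_force: 0.0
grip_force: 0.0
tool_pos: [0.4552, -0.0046, 0.2654]
tool_rot: [3.141, -0.0, 1.39]
go [ 0.     -0.0019  0.0654] turn 0.003 yaw 1.387 q6 0.17 r 0.454
```

```bash
python3 -m jog '[[[1,0,-0.002,0.03,0],[1,0,-0.002,0.055,0],[1,0,-0.002,0.065,0],[1,0,-0.002,0.065,0],[1,0,-0.002,0.065,0]]]'|sed -n 2,3p; python3 - <<'E'
from h import *
from cl import W,s as cl
s=robot.observe();snap('wrist','l1.png');c=cam('wrist',s)
im=cv2.imread('pics/l1.png')
for w in(.062,):
    P=np.array([[*W(-.06+i*w/2,j*.015),.137] for i,j in((-1,-1),(-1,1),(1,1),(1,-1))])
    cv2.polylines(im,[proj(c,P).round().astype(np.int32)],True,(255,0,255),1)
cv2.imwrite('pics/l1o.png',im[:330])
go(*W(-.06,0),.119,cl[2]+np.pi/2,False)
E
```

```text
tool_pos: [0.4538, -0.0044, 0.2]
tool_rot: [-3.141, -0.0, 1.389]
go [ 0.0001 -0.0011  0.0816] turn 0.002 yaw 1.387 q6 0.17 r 0.454
```

View pics/l1o.png

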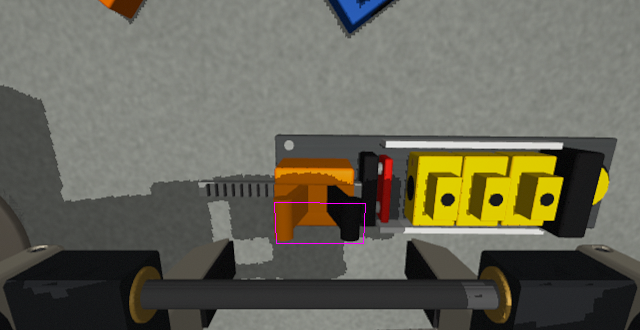

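The lever tips (275–360, row 222) lie between the fingers and match the overlay. I'll go down and squeeze.

```bash
python3 -m jog '[[[1,0,-0.002,0.03,0],[1,0,-0.002,0.055,0],[1,0,-0.002,0.07,0],[1,0,-0.002,0.078,0],[1,0,-0.002,0.081,0]]]' 30|sed -n 2,4p; python3 -m jog '[[[-1,0,0,0,0],[-1,0,0,0,0],[-1,0,0,0,0],[-1,0,0,0,0],[-1,0,0,0,0]]]' |sed -n 4,6p;  python3 -m jog '[[[-1,0,0,0,0],[-1,0,0,0,0],[-1,0,0,0,0],[-1,0,0,0,0],[-1,0,0,0,0]]]'
```

```text
tool_pos: [0.4524, -0.0042, 0.1187]
tool_rot: [3.142, -0.0, 1.388]
contact_force: [0.9, 0.4, -0.8]
contact_force: [-6.7, 1.7, 5.2]
opening: 0.0629
grip_force: 4.0
time: 30.72
tool_pos: [0.4518, -0.004, 0.1204]
tool_rot: [3.141, 0.0, 1.387]
contact_force: [-8.2, 1.2, 18.0]
opening: 0.0332
grip_force: 30.0
```

```bash
python3 -m jog '[[[0.6,0,0,0,0],[0.6,0,0,0,0],[0.6,0,0,0,0],[0.6,0,0,0,0],[0.6,0,0,0,0]]]' |sed -n 4,6p; python3 -m jog '[[[0.6,0,0,0,0],[0.6,0,0,0,0],[0.6,0,0,0,0]]]' |sed -n 4,6p; python3 -m jog '[[[-1,0,0,0,0],[-1,0,0,0,0],[-1,0,0,0,0],[-1,0,0,0,0],[-1,0,0,0,0]]]' 25|sed -n 4,6p;  python3 -m jog '[[[-1,0,0,0,0],[-1,0,0,0,0],[-1,0,0,0,0]]]'; python3 -m jog '[[[0.6,0,0,0,0],[0.6,0,0,0,0],[0.6,0,0,0,0],[0.6,0,0,0,0],[0.6,0,0,0,0]]]' |sed -n 4,6p; python3 -m jog '[[[0.6,0,0,0,0],[0.6,0,0,0,0],[0.6,0,0,0,0]]]' |sed -n 4,6p;python3 - <<'E'
from h import *
im=snap('wrist','l2.png')[120:250,260:620,::-1]
cv2.imwrite('pics/l2c.png',cv2.resize(im,None,fx=2,fy=2))
E
```

```text
contact_force: [-0.4, -0.1, -1.0]
opening: 0.0612
grip_force: 0.6
contact_force: [-0.6, 0.3, 0.3]
opening: 0.073
grip_force: 0.0
contact_force: [-7.0, 0.8, 17.9]
opening: 0.0448
grip_force: 12.5
time: 32.05
tool_pos: [0.4518, -0.0041, 0.1204]
tool_rot: [3.141, 0.0, 1.387]
contact_force: [-7.9, 0.9, 20.4]
opening: 0.0332
grip_force: 25.0
contact_force: [-1.1, 0.7, -1.1]
opening: 0.0621
grip_force: 0.6
contact_force: [-0.5, 0.5, 0.2]
opening: 0.0728
grip_force: 0.0
```

View pics/l2c.png

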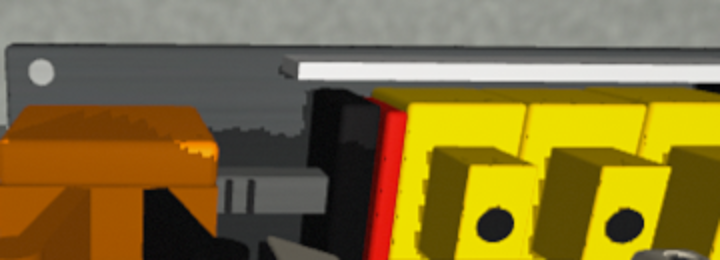

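The pad now reaches the row after two squeezes. I'll carry on.

```bash
python3 -m jog '[[[-1,0,0,0,0],[-1,0,0,0,0],[-1,0,0,0,0],[-1,0,0,0,0],[-1,0,0,0,0]]]' 25|sed -n 4,6p;  python3 -m jog '[[[-1,0,0,0,0],[-1,0,0,0,0],[-1,0,0,0,0],[-1,0,0,0,0]]]'|sed -n 4,6p; python3 -m jog '[[[0.6,0,0,0,0],[0.6,0,0,0,0],[0.6,0,0,0,0],[0.6,0,0,0,0],[0.6,0,0,0,0]]]' |sed -n 5p; python3 -m jog '[[[0.6,0,0,0,0],[0.6,0,0,0,0],[0.6,0,0,0,0]]]' |sed -n 5p
echo; python3 -m jog '[[[-1,0,0,0,0],[-1,0,0,0,0],[-1,0,0,0,0],[-1,0,0,0,0],[-1,0,0,0,0]]]' 25|sed -n 4,6p;  python3 -m jog '[[[-1,0,0,0,0],[-1,0,0,0,0],[-1,0,0,0,0],[-1,0,0,0,0]]]'|sed -n 4,6p; python3 -m jog '[[[0.6,0,0,0,0],[0.6,0,0,0,0],[0.6,0,0,0,0],[0.6,0,0,0,0],[0.6,0,0,0,0]]]' |sed -n 5p; python3 -m jog '[[[0.6,0,0,0,0],[0.6,0,0,0,0],[0.6,0,0,0,0]]]' |sed -n 5p
```

```text
contact_force: [-7.6, 0.4, 26.0]
opening: 0.0448
grip_force: 17.1
contact_force: [-7.6, 1.2, 21.5]
opening: 0.042
grip_force: 25.0
opening: 0.0698
opening: 0.0737

contact_force: [-4.3, 0.1, 11.8]
opening: 0.0449
grip_force: 19.6
contact_force: [-4.4, -0.4, 8.9]
opening: 0.0415
grip_force: 25.0
opening: 0.0702
opening: 0.0731
```

```bash
python3 - <<'E'
from h import *
im=snap('wrist','l3.png')[100:250,320:620,::-1]
cv2.imwrite('pics/l3c.png',cv2.resize(im,None,fx=2.6,fy=2.6,interpolation=cv2.INTER_CUBIC))
E
```

```text
(no output)
```

View pics/l3c.png

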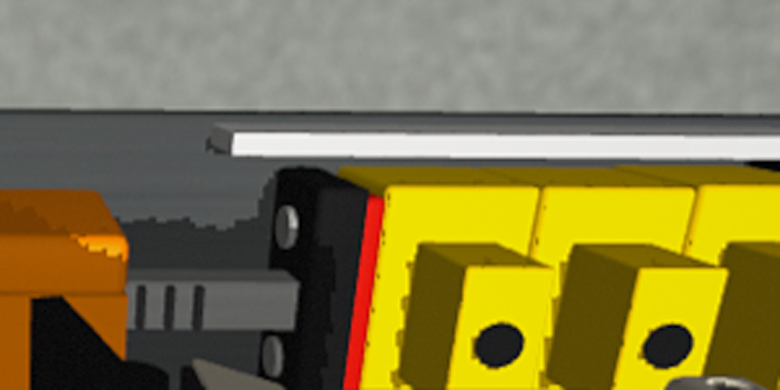

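The pad is pressed flush into the jaw, with its guide pins sticking out at the back, and the row is tight with no gaps. Now the blue segments.

```bash
python3 -m jog '[[[0.8,0,0,-0.02,0],[1,0,0,-0.05,0],[1,0,0,-0.09,0],[1,0,0,-0.1,0],[1,0,0,-0.1,0]]]' 40|sed -n 2,4p; python3 - <<'E'
from h import *
im=robot.read_camera('top');c=cam('top')
for k in RNG:
  for o in fit(c,im,k): print(o)
go(.5317,.168,.145,1.99)
E
```

```text
tool_pos: [0.4541, -0.0045, 0.222]
tool_rot: [3.134, -0.0, 1.387]
contact_force: [-0.1, 0.1, -0.9]
('yellow', np.float64(0.7287), np.float64(-0.0505), np.float64(3.06), 'iou', np.float64(0.581), array([330., 158.]))
('yellow', np.float64(0.6346), np.float64(-0.0392), np.float64(3.015), 'iou', np.float64(0.425), array([324., 187.]))
('yellow', np.float64(0.4231), np.float64(0.8348), np.float64(2.223), 'iou', np.float64(0.333), array([ 59., 252.]))
('blue', np.float64(0.7362), np.float64(-0.3279), np.float64(0.822), 'iou', np.float64(0.422), array([413., 153.]))
('blue', np.float64(0.531), np.float64(0.1665), np.float64(2.028), 'iou', np.float64(0.881), array([262., 216.]))
('blue', np.float64(0.5268), np.float64(0.2947), np.float64(2.03), 'iou', np.float64(0.853), array([223., 217.]))
go [0.1838 0.0457 0.0751] turn -0.603 yaw 1.99 q6 -0.11 r 0.558
```

```bash
python3 -m jog '[[[1,0.037,0.009,0,-0.12],[1,0.074,0.018,0.02,-0.24],[1,0.111,0.027,0.04,-0.36],[1,0.148,0.037,0.06,-0.48],[1,0.184,0.046,0.07,-0.6]]]'|tail -1;python3 -m jog '[[[1,0,0,0,0],[1,0,0,0,0],[1,0,0,0,0]]]' |tail -1; python3 chk.py blue
```

```text
grip_force: 0.0
grip_force: 0.0
t 36.7833 tool [0.5297 0.1673 0.1475] 1.987
('blue', np.float64(0.5311), np.float64(0.1687), np.float64(2.016), 'iou', np.float64(0.916), array([322., 199.]))
('blue', np.float64(0.5272), np.float64(0.2958), np.float64(1.998), 'iou', np.float64(0.944), array([386.,  50.]))
go [0.0014 0.0019 0.1003] turn -0.031 yaw 2.016 q6 -0.14 r 0.557
```

```bash
python3 -m jog '[[[1,0.001,0.002,0.03,-0.02],[1,0.001,0.002,0.06,-0.02],[1,0.001,0.002,0.085,-0.02],[1,0.001,0.002,0.095,-0.02],[1,0.001,0.002,0.099,-0.02]]]' 40|tail -1; python3 -m jog '[[[1,0,0,0,0],[-1,0,0,0,0],[-1,0,0,0,0],[-1,0,0,0,0],[-1,0,0,0,0]]]'|tail -2;python3 -m jog '[[[-1,0,0,0,0],[-1,0,0,0,0],[-1,0,0,0,0],[-1,0,0,0,0],[-1,0,0,0,0]]]'; python3 -m jog '[[[-1,0,0,-0.03,0],[-1,0,0,-0.07,0],[-1,0,0,-0.11,0],[-1,0,0,-0.15,0],[-1,0,0,-0.19,0]]]'; python3 - <<'E'
from h import *
go(.544,-.273,.24,1.45)
E
```

```text
grip_force: 0.0
opening: 0.0698
grip_force: 0.0
time: 38.08
tool_pos: [0.532, 0.1692, 0.05]
tool_rot: [-3.141, -0.0, 2.007]
contact_force: [-0.8, -0.9, 0.1]
opening: 0.0397
grip_force: 40.0
time: 38.5
tool_pos: [0.5315, 0.1692, 0.2416]
tool_rot: [-3.141, -0.0, 2.007]
contact_force: [0.7, -0.4, -1.7]
opening: 0.0394
grip_force: 40.0
go [-0.4061 -0.1754  0.0016] turn 0.557 yaw 1.45 q6 -0.34 r 0.609
```

```bash
python3 -m jog '[[[-1,-0.035,-0.015,0,0],[-1,-0.07,-0.03,0,0],[-1,-0.105,-0.045,0,0],[-1,-0.14,-0.06,0,0],[-1,-0.175,-0.075,0,0]]]'|tail -1; python3 -m jog '[[[-1,-0.035,-0.015,0,0],[-1,-0.07,-0.03,0,0],[-1,-0.105,-0.045,0,0],[-1,-0.14,-0.06,0,0],[-1,-0.175,-0.075,0,0]]]'|tail -1; python3 -m jog '[[[-1,-0.03,-0.013,0,0.12],[-1,-0.056,-0.025,0,0.24],[-1,-0.056,-0.025,0,0.36],[-1,-0.056,-0.025,0,0.48],[-1,-0.056,-0.025,0,0.557]]]'|sed -n 2,4p; python3 - <<'E'
from h import *
go(.544,-.273,.07,1.45)
E
```

```text
grip_force: 40.0
grip_force: 40.0
tool_pos: [0.5445, -0.2734, 0.239]
tool_rot: [-3.14, -0.001, 1.442]
contact_force: [0.3, 0.3, -2.0]
go [ 0.0002 -0.0003  0.169 ] turn -0.008 yaw 1.45 q6 -0.34 r 0.609
```

```bash
python3 -m jog '[[[-1,0,0,0.035,0],[-1,0,0,0.07,0],[-1,0,0,0.11,0],[-1,0,0,0.14,0],[-1,0,0,0.16,0]]]'|tail -1; python3 -m jog '[[[-1,0,0,0.01,0],[-1,0,0,0.018,0],[-1,0,0,0.024,0],[-1,0,0,0.026,0],[-1,0,0,0.026,0]]]' 20|sed -n 2,4p; python3 -m jog '[[[0.2,0,0,0,0],[0.2,0,0,0,0],[0.2,0,0,0,0],[0.2,0,0,-0.005,0],[0.2,0,0,-0.015,0]]]' |sed -n 2,6p; python3 -m jog '[[[0.5,0,0,-0.03,0],[0.8,0,0,-0.07,0],[1,0,0,-0.11,0],[1,0,0,-0.14,0],[1,0,0,-0.15,0]]]'|tail -1; python3 chk.py blue 0.004; python3 - <<'E'
from h import *
im=robot.read_camera('top');c=cam('top')
for o in fit(c,im,'blue'): print(o)
go(.527,.2955,.145,2.0)
E
```

```text
grip_force: 40.0
tool_pos: [0.5455, -0.273, 0.0547]
tool_rot: [3.14, 0.001, 1.45]
contact_force: [-0.9, -0.7, -1.2]
tool_pos: [0.5445, -0.2724, 0.0688]
tool_rot: [-3.14, -0.001, 1.45]
contact_force: [0.1, 0.3, 0.5]
opening: 0.0549
grip_force: 0.0
grip_force: 0.0
t 41.4167 tool [ 0.5467 -0.2738  0.2262] 1.45
('blue', np.float64(0.5461), np.float64(-0.273), np.float64(1.439), 'iou', np.float64(0.916), array([317., 180.]))
go [ 0.0015 -0.0024  0.1737] turn 0.011 yaw 1.439 q6 -0.33 r 0.611
('blue', np.float64(0.7362), np.float64(-0.3279), np.float64(0.822), 'iou', np.float64(0.422), array([413., 153.]))
('blue', np.float64(0.5279), np.float64(0.2947), np.float64(2.058), 'iou', np.float64(0.86), array([224., 217.]))
go [ 0.5626 -0.0878  0.0754] turn -0.55 yaw 2.0 q6 0.08 r 0.604
```

```bash
python3 -m jog '[[[1,0.038,-0.006,0,0],[1,0.076,-0.012,0,0],[1,0.114,-0.018,0,0],[1,0.152,-0.024,0,0],[1,0.188,-0.029,0,0]]]' 40|tail -1; python3 -m jog '[[[1,0.038,-0.006,0,0],[1,0.076,-0.012,0,0],[1,0.114,-0.018,0,0],[1,0.152,-0.024,0,0],[1,0.188,-0.029,0,0]]]'|tail -1; python3 -m jog '[[[1,0.038,-0.006,0.01,-0.12],[1,0.076,-0.012,0.025,-0.24],[1,0.114,-0.018,0.04,-0.36],[1,0.15,-0.024,0.055,-0.48],[1,0.187,-0.03,0.07,-0.55]]]'|tail -1;python3 -m jog '[[[1,0,0,0,0],[1,0,0,0,0],[1,0,0,0,0]]]' |tail -1; python3 chk.py blue
```

```text
grip_force: 0.0
grip_force: 0.0
grip_force: 0.0
grip_force: 0.0
t 43.0167 tool [0.5248 0.2963 0.1476] 2.0
('blue', np.float64(0.5277), np.float64(0.2965), np.float64(1.994), 'iou', np.float64(0.919), array([323., 201.]))
go [-0.0003  0.0025  0.1003] turn 0.005 yaw 1.994 q6 0.09 r 0.605
```

```bash
python3 -m jog '[[[1,0,0.002,0.03,0],[1,0,0.002,0.06,0],[1,0,0.002,0.085,0],[1,0,0.002,0.095,0],[1,0,0.002,0.099,0]]]' 40|tail -1; python3 -m jog '[[[1,0,0,0,0],[-1,0,0,0,0],[-1,0,0,0,0],[-1,0,0,0,0],[-1,0,0,0,0]]]'|tail -2;python3 -m jog '[[[-1,0,0,0,0],[-1,0,0,0,0],[-1,0,0,0,0],[-1,0,0,0,0],[-1,0,0,0,0]]]'; python3 -m jog '[[[-1,0,0,-0.03,0],[-1,0,0,-0.07,0],[-1,0,0,-0.11,0],[-1,0,0,-0.15,0],[-1,0,0,-0.19,0]]]'; python3 - <<'E'
from h import *
go(.424,-.259,.24,1.45)
E
```

```text
grip_force: 0.0
opening: 0.0696
grip_force: 0.0
time: 44.32
tool_pos: [0.5273, 0.2977, 0.05]
tool_rot: [-3.141, -0.0, 2.0]
contact_force: [-0.2, -0.3, 0.9]
opening: 0.0398
grip_force: 40.0
time: 44.73
tool_pos: [0.5268, 0.2974, 0.2415]
tool_rot: [-3.141, -0.0, 2.0]
contact_force: [0.5, 1.1, -2.1]
opening: 0.0398
grip_force: 40.0
go [-0.4632 -0.325   0.0018] turn 0.55 yaw 1.45 q6 -0.43 r 0.497
```

```bash
python3 -m jog '[[[-1,-0.031,-0.022,0,0],[-1,-0.062,-0.044,0,0],[-1,-0.093,-0.066,0,0],[-1,-0.124,-0.088,0,0],[-1,-0.154,-0.108,0,0]]]'|tail -1; python3 -m jog '[[[-1,-0.031,-0.022,0,0],[-1,-0.062,-0.044,0,0],[-1,-0.093,-0.066,0,0],[-1,-0.124,-0.088,0,0],[-1,-0.154,-0.108,0,0]]]'|tail -1; python3 -m jog '[[[-1,-0.031,-0.022,0,0.12],[-1,-0.062,-0.044,0,0.24],[-1,-0.093,-0.066,0,0.36],[-1,-0.124,-0.088,0,0.48],[-1,-0.155,-0.109,0,0.55]]]'|tail -1;  python3 -m jog '[[[-1,0,0,0,0],[-1,0,0,0,0],[-1,0,0,0,0]]]'|sed -n 2,4p; python3 - <<'E'
from h import *
go(.424,-.259,.07,1.45)
E
```

```text
grip_force: 40.0
grip_force: 40.0
grip_force: 40.0
tool_pos: [0.4241, -0.2581, 0.2395]
tool_rot: [-3.141, -0.001, 1.45]
contact_force: [0.1, -0.4, -1.8]
go [-1.100e-03  1.000e-04  1.695e-01] turn -0.0 yaw 1.45 q6 -0.43 r 0.497
```

```bash
python3 -m jog '[[[-1,0,0,0.035,0],[-1,0,0,0.07,0],[-1,0,0,0.11,0],[-1,0,0,0.14,0],[-1,0,0,0.16,0]]]'|tail -1; python3 -m jog '[[[-1,0,0,0.01,0],[-1,0,0,0.018,0],[-1,0,0,0.024,0],[-1,0,0,0.026,0],[-1,0,0,0.026,0]]]' 20|sed -n 2,4p; python3 -m jog '[[[0.2,0,0,0,0],[0.2,0,0,0,0],[0.2,0,0,0,0],[0.2,0,0,-0.005,0],[0.2,0,0,-0.015,0]]]' |sed -n 2,6p; python3 -m jog '[[[0.5,0,0,-0.03,0],[0.8,0,0,-0.07,0],[1,0,0,-0.11,0],[1,0,0,-0.15,0],[1,0,0,-0.19,0]]]'|tail -1; python3 -m jog '[[[1,-0.03,0.03,-0.02,0],[1,-0.06,0.06,-0.04,0],[1,-0.08,0.08,-0.04,0],[1,-0.08,0.08,-0.04,0],[1,-0.08,0.08,-0.04,0]]]'|sed -n 1,2p; python3 - <<'E'
from h import *
snap('wrist','f1.png')
E
```

```text
grip_force: 40.0
tool_pos: [0.425, -0.2587, 0.0546]
tool_rot: [3.14, 0.001, 1.45]
contact_force: [-0.2, 0.0, -1.6]
tool_pos: [0.424, -0.2583, 0.069]
tool_rot: [-3.14, -0.001, 1.45]
contact_force: [-0.7, -1.2, 0.8]
opening: 0.055
grip_force: 0.0
grip_force: 0.0
time: 48.32
tool_pos: [0.4944, -0.3486, 0.2986]
```

View pics/f1.png

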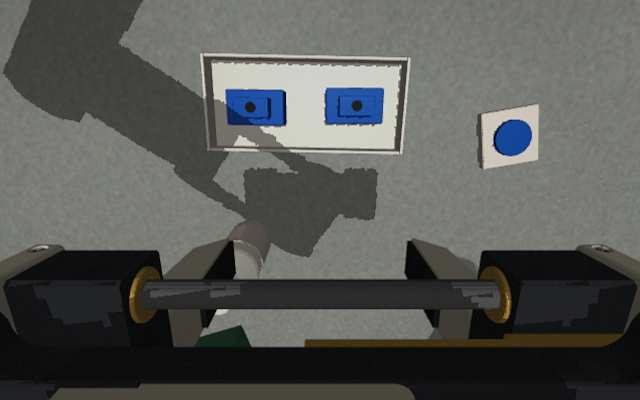

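Both blue segments stand upright in the tray (255,107 and 355,106). One last look at the whole scene.

```bash
python3 - <<'E'
from h import *
im=snap('scene','fin.png')[60:360,140:500,::-1]
cv2.imwrite('pics/finc.png',cv2.resize(im,None,fx=2,fy=2,interpolation=cv2.INTER_CUBIC))
E
```

```text
(no output)
```

View pics/finc.png

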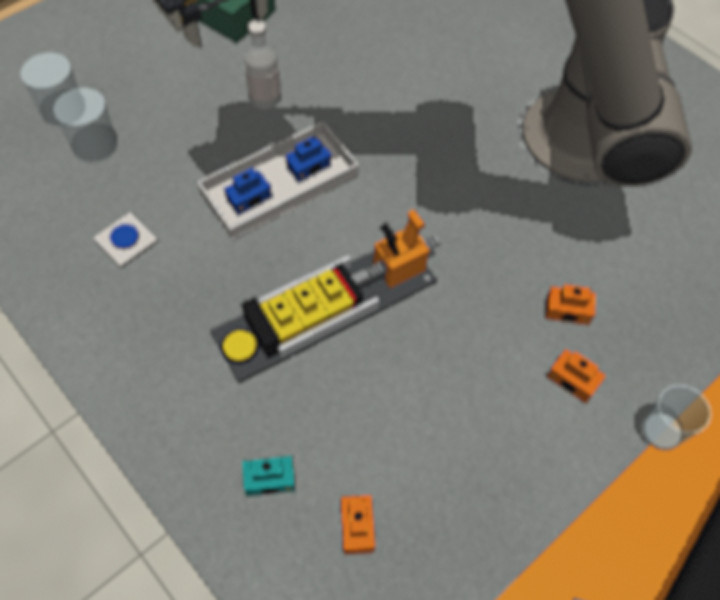

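The three yellow segments are gripped tight in the clamp, both blue ones stand in the tray, and the beaker and the bottle are where they were.

```bash
python3 -c "
from cell import robot
print(robot.hand_in())"
```

```text
the job is handed in; nothing more can be done
None
```

The job is handed in at about 48 s: the three yellow segments stand in one row in the clamp with the pad pressed in (judged from the pictures), both blue ones stand in the tray, and the beaker and bottle were left alone; on the way one yellow segment touched the fixed jaw while being lowered (about 33 N) and was then placed further back.

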